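# Pack the bench cleaning kit into its inserts

### The arm

A 7-joint arm with a two-finger parallel gripper is mounted at the origin on the work surface; the furniture and walls round the work are solid. World frame = base frame: x ahead of the robot, y to its left, z up, the work surface at z = 0. Lengths are in mm, angles in degrees, forces in N, time in s.
With the tool pointing down it reaches from about 425 to 925 mm from the base axis. Payload 6.8 kg.
Tool frame: the origin (TCP) lies at the very end of the fingers, on their centre line; the grasp point (between the pads) lies 19 mm behind it; z points along the fingers, y is the line along which they close (so a half turn about z gives the same grasp; the last joint's range is limited). The gripper opens to 85 mm and grips with 20 to 120 N. Pads are 22 mm wide; open, the fingers measure 114 mm over their backs; the gripper's body (76 mm by 85 mm) begins 54 mm behind the grasp point. The pads swing forward as they close: fully open they stand 13 mm farther back than shut.
Start: joints at [-80.85, 27.33, 1.283, 89.118, -0.659, 63.558, -4.761], TCP at [178.608, 650.958, 231.308] pointing down, gripper open.
Joint ranges: [-169.35, 169.35], [-19.33, 120.38], [-80.79, 83.38], [13.8, 139.57], [-78.32, 258.32], [9.67, 109.79], [-169.56, 169.56]. Speed limits (degrees/s): [136.94, 136.94, 180, 180, 180, 180, 180].

### API

Orientations are given as [roll, pitch, yaw] about the fixed x, y, z axes, in that order (R = Rz(yaw) Ry(pitch) Rx(roll)).
In Python, from rig import observe, read_camera, close_job gives the robot as it stands.
- The arm moves only by the tool play_rows, never from a script. Its argument "targets" is a list of rows, each an object of numbers: "jaw": the opening, from -1 (shut) to 1 (fully open); "dx", "dy", "dz": the shift along the world's x, y, z in cm; "twist": the turn about the world's z in degrees. A call has 1 to 20 rows; each row is the pose to reach, as a shift and turn from the pose commanded when the call began; what a row does not reach only later rows make up. A row lasts 1/12 s, in which the tool goes at most 41.7 mm and 7.16 degrees, less where a joint would pass 70% of its speed; a pose out of reach is approached as far as the arm can. A call with a gripper value outside its range is refused whole. The fingers move at their own pace and stop on an object; the grip force is fixed at half the most. Time passes only in rows, so rows that repeat a pose let the fingers close. It gives the time, the measured TCP pose, the force, the opening and the grip force at its end, in the units of the state.
- observe(): the state, without advancing time (a new reading comes with each control period).
- read_camera(name): name is "scene" or "top" or "wrist"; returns a dict with "image" (384x512x3 uint8, blue, green, red), "fx", "fy", "cx", "cy" (pixels), "rvec" (rotation vector, rad) and "tvec" (3), from world to camera coordinates, as OpenCV has them. Camera axes: x right, y down, z forward; pixel columns grow to the right and rows downward; lengths in mm; the calibration is good to about 2 mm. The wrist camera is an equidistant fisheye: a pixel r from the principal point sees the ray r / f radians off the axis. A picture is of the moment at which its call begins. There is no depth.
- close_job(): hands the job in; it is judged then, once.
The state is a dict: "time": time; "joint_pos": joint angles; "joint_vel": joint speeds; "effort": joint torques, N m; "tool_pos": TCP position; "eef_rot": TCP orientation; "force": force on the tool from outside, world axes, zero at the start; "ft_torque": the same for the moment, N m; "width": finger opening in mm; "finger_force": force on a finger pad.
Only numpy, scipy, OpenCV 4.12 (cv2) and the standard library are available. Lean on these libraries where they do the work, as an engineer would, in place of code of your own. Each camera call takes 0.05 s, during which the arm holds its last target. There are 200 camera calls.

### The job

Pack the kit away: stand the white pot on the blue disc at its end of the plywood tray, and only then set the pink foam brick down into the gap left beside it so that the pot cannot shift. Put the green-lidded tin and the black loupe upright into the foam nests that fit them, the tin in the wide recess and the loupe in the narrow one. Everything must sit down flat on the floor of its place, and the torch and the red-capped oil bottle are to be left where they stand.

Things in the scene. Friction and masses are not known exactly. Their poses are not given: they have to be found in the camera images.
- patch_pot: white round pot with a press lid (fixed on), diameter 60 (62 mm over the lid, which is the part from 24 up), 45 high, 0.06 to 0.11 kg. Stands upright. Origin: centre of its underside, z up.
- foam_brick: pink rigid foam brick, 48 mm along its x, 60 along its y, 53 high, with a 12 wide groove 6 deep along y in its top; 0.035 to 0.07 kg. Stands on its base. Origin: centre of its underside, z up.
- grease_tin: flat white tin with a green lid (fixed on), diameter 50 mm in its lower 12, 52 over the lid above that, 24 high (its solid side reaches up to 22). Origin: centre of its underside, z up.
- loupe: black eye loupe, a small slightly waisted cup, diameter 34, 34 mm high, standing upright; grips well at any height. Origin: centre of its underside, z up.
- packing_tray: open plywood tray, fixed, 140 (x) by 86 (y) by 22 mm high outside, inside 128 by 74; walls and floor 6 thick (inner floor 6 above the table). Origin: centre of its underside, z up. The pot's place is the blue disc (diameter 56) at x = -27, y = 0; the brick's is the gap in the +x half: centre x = +34, y = 0 when the pot is on the disc, its 60 side across the tray (along y, either way round).
- wide_nest: square dark-grey foam insert, fixed to the table, 80 by 80 by 12 mm high, with a round recess of diameter 62 in its middle, 8 deep (its blue floor is 4 above the table). Origin: centre of its underside, z up. Place of the tin.
- narrow_nest: square dark-grey foam insert, fixed to the table, 80 by 80 by 12 mm high, with a round recess of diameter 44 in its middle, 8 deep (its blue floor is 4 above the table). Origin: centre of its underside, z up. Place of the loupe.
- torch: black torch lying behind the blue vice, 127 mm long, 23 wide, 25 high; a bystander, leave it. Origin: centre of its underside.
- oil_bottle: white oil bottle with a red spout cap, diameter 36, 105 mm high, standing; a bystander, leave it. Origin: centre of its underside, z up.

How it is judged:
By the outcome, as a careful person would: the job done as asked, in the order asked, and still so for the second after the job is handed in, with the robot touching nothing.
It also fails if it takes over 112 s, if anything falls off the work surface, if the arm or the gripper's body presses on something with over 40 N, if the wrist force passes 120 N, or if a joint passes its speed limit or range.

## Working session

There is one attempt and no reset: what is moved stays moved. The work goes in short steps, Python scripts to look and compute and a tool call to move; the robot and the scene stay as the last step left them, time stands still between calls to the robot, and variables do not carry over. Pictures are saved under pics/ and viewed, at most 17 in all, crops included, and the job is handed in when it is done.

Besides the shell and the picture viewer there is one more tool, called after "Emit:" as name(argument=value, ...), one argument or row to a line, values as JSON. play_rows: Moves the arm, as the interface text tells. Its arguments: {"type":"object","properties":{"targets":{"type":"array"}},"required":["targets"]}

```bash
ls; mkdir -p pics; python3 - <<'E'
from rig import observe, read_camera
import cv2
print(observe())
for n in ("scene","top","wrist"):
    c=read_camera(n); cv2.imwrite(f"pics/a_{n}.png",c["image"])
    print(n,{k:c[k] for k in c if k!="image"})
E
```

```text
pics
{'time': 0.0, 'joint_pos': array([-80.84944031,  27.37531864,   1.28188357,  89.17982364,
        -0.65938884,  63.55642247,  -4.76188406]), 'joint_vel': array([-0.04864988, -0.00296151,  0.00798932, -0.02561116,  0.02027762,
        0.06984899,  0.04528499]), 'effort': array([ 5.86964543e-04, -5.96447504e+01,  1.60813618e+00, -2.81209338e+01,
        1.24651377e-02,  9.11392010e-03, -1.44073613e-05]), 'tool_pos': array([178.49149833, 650.35335175, 230.32078778]), 'eef_rot': array([-1.79896126e+02,  8.18317021e-03,  1.64654474e+02]), 'force': array([-0.79195685, -0.05248131,  0.16056094]), 'ft_torque': array([ 0.01258009, -0.01829467, -0.03138007]), 'finger_force': 0.0, 'width': 85.44711338831425}
scene {'fx': 459.23143608748825, 'fy': 459.23143608748825, 'cx': 253.71771293225694, 'cy': 191.39909204615577, 'rvec': array([ 2.29358212, -0.56331216,  0.24411806]), 'tvec': array([-498.16532313,  225.81364816, 1349.06157604])}
top {'fx': 396.73631322045, 'fy': 396.73631322045, 'cx': 253.15755850431958, 'cy': 196.17796068007024, 'rvec': array([ 2.16004163, -2.21893849,  0.07804324]), 'tvec': array([  31.08879467,  573.92265558, 1279.04637148])}
wrist {'fx': 297.3186396354542, 'fy': 297.3186396354542, 'cx': 254.5331588399847, 'cy': 192.97581531216494, 'rvec': array([-2.29528353, -1.75054394, -0.26712405]), 'tvec': array([-673.21820589,  -37.94166403,  379.48159812])}
```

View pics/a_scene.png

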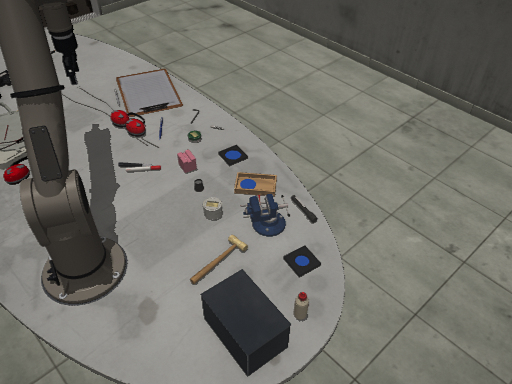

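View pics/a_top.png

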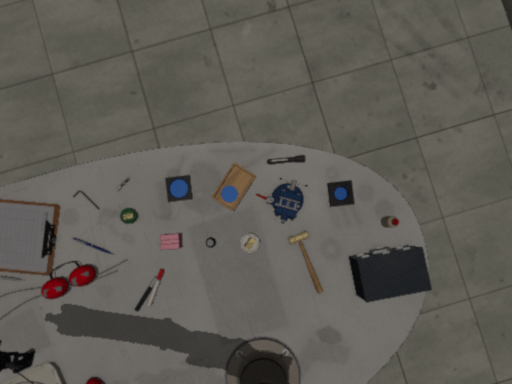

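View pics/a_wrist.png

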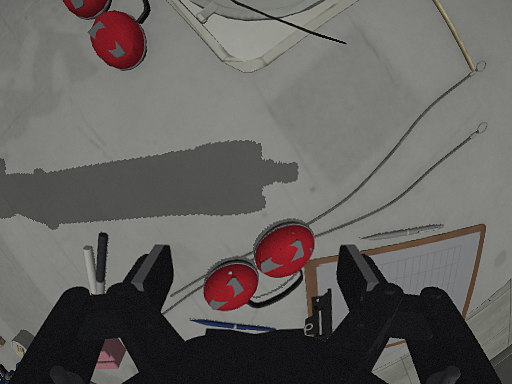

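The top view shows the tin (129,215), brick (171,241), loupe (210,242), pot (250,243), tray (235,187) with its disc at (230,194), wide nest (179,188) and narrow nest (341,194). In the scene view the same things lie at tin (195,135), brick (187,161), loupe (199,185), pot (212,209), tray (256,184), wide nest (233,155) and narrow nest (302,261). The wrist sees only the left side of the table.

```bash
cat > h.py <<'E'
import numpy as np, cv2
from rig import observe, read_camera
def pose(c):
    R=cv2.Rodrigues(np.array(c["rvec"]))[0]; t=np.array(c["tvec"]); return R,t
def ray(c,uv,fish=False):
    R,t=pose(c); x=(uv[0]-c["cx"])/c["fx"]; y=(uv[1]-c["cy"])/c["fy"]
    if fish:
        r=np.hypot(x,y); s=np.sinc(r/np.pi); d=np.array([x*s,y*s,np.cos(r)])
    else: d=np.array([x,y,1.])
    d=R.T@d; return -R.T@t, d/np.linalg.norm(d)
def plane(c,uv,z,fish=False):
    o,d=ray(c,uv,fish); return o+d*(z-o[2])/d[2]
def tri(r1,r2):
    (o1,d1),(o2,d2)=r1,r2
    A=np.stack([d1,-d2],1); s=np.linalg.lstsq(A,o2-o1,rcond=None)[0]
    p,q=o1+s[0]*d1,o2+s[1]*d2
    return (p+q)/2,np.linalg.norm(p-q)
RNG={"blue":((100,110,60),(125,255,255)),"pink":((160,60,90),(179,255,255)),"green":((40,60,20),(90,255,255)),
 "black":((0,0,0),(179,255,45)),"white":((0,0,165),(179,70,255)),"wood":((8,60,60),(25,255,255))}
def blobs(img,col,amin=30,box=None):
    hsv=cv2.cvtColor(img,cv2.COLOR_BGR2HSV); m=cv2.inRange(hsv,*[np.array(v) for v in RNG[col]])
    if box: k=np.zeros_like(m); x,y,w,h=box; k[y:y+h,x:x+w]=255; m&=k
    cs=cv2.findContours(m,cv2.RETR_EXTERNAL,cv2.CHAIN_APPROX_NONE)[0]
    return sorted([c for c in cs if cv2.contourArea(c)>=amin],key=cv2.contourArea,reverse=True)
def cen(c):
    m=cv2.moments(c); return np.array([m["m10"]/m["m00"],m["m01"]/m["m00"]])
E
python3 - <<'E'
from h import *
np.set_printoptions(precision=1,suppress=True)
T,S=read_camera("top"),read_camera("scene")
items={"widedisc":("blue",(160,170,40,40),(215,140,35,30)),"narrowdisc":("blue",(325,178,35,35),(285,245,40,35)),
"traydisc":("blue",(215,180,32,30),(236,175,24,18)),"brick":("pink",(155,228,32,28),(172,145,30,32)),"tin":("green",(115,203,30,25),(184,126,22,18)),
"loupe":("black",(200,232,22,22),(190,175,18,20)),"pot":("white",(237,230,30,28),(200,195,26,28))}
for n,(c,bt,bs) in items.items():
    a=blobs(T["image"],c,8,bt); b=blobs(S["image"],c,8,bs)
    if not a or not b: print(n,"none",len(a),len(b)); continue
    p,e=tri(ray(T,cen(a[0])),ray(S,cen(b[0])))
    print(n,p,"gap %.1f"%e,"top",cen(a[0]),cv2.contourArea(a[0]),cv2.minAreaRect(a[0]),"z0",plane(T,cen(a[0]),0),"sc",cv2.contourArea(b[0]))
for n,c,bt in (("tray","wood",(205,155,60,65)),("wide","black",(160,170,40,38)),("narrow","black",(322,175,40,36))):
    a=blobs(T["image"],c,30,bt)
    q=[plane(T,p,12 if n!="tray" else 22)[:2] for p in cv2.boxPoints(cv2.minAreaRect(a[0]))]; print(n,np.array(q),np.mean(q,0))
E
```

```text
widedisc [610.4 261.8   4.8] gap 3.2 top [178.3 188.1] 259.0 ((178.0, 188.0), (18.0, 18.0), 90.0) z0 [609.4 263.3   0. ] sc 102.0
narrowdisc [ 579.4 -273.3    4.7] gap 2.7 top [340.1 193. ] 123.0 ((340.0, 193.0), (12.0, 12.0), 90.0) z0 [ 578.5 -273.8    0. ] sc 106.5
traydisc [587.7  94.7   5.8] gap 2.8 top [229.  193.5] 177.0 ((229.00003051757812, 193.50001525878906), (14.849241256713867, 14.849242210388184), 45.0) z0 [586.9  95.6   0. ] sc 107.5
brick [439.4 288.7  24.1] gap 8.2 top [169.3 241.2] 246.5 ((169.39999389648438, 241.1999969482422), (15.185907363891602, 18.253768920898438), 85.60128784179688) z0 [434.6 295.4   0. ] sc 233.5
tin [524.1 424.9  17.4] gap 2.5 top [128.  215.3] 160.0 ((128.0, 215.0), (14.0, 14.0), 90.0) z0 [523.5 430.8   0. ] sc 68.5
loupe none 0 1
pot none 0 0
tray [[573.9 154.4]
 [691.   77. ]
 [642.3   4.6]
 [525.7  82.4]] [608.2  79.6]
wide [[643.  302.8]
 [649.6 225.2]
 [574.3 218.2]
 [567.8 295.4]] [608.7 260.4]
narrow [[ 611.6 -228.8]
 [ 619.3 -306.8]
 [ 543.8 -312.9]
 [ 536.2 -235.2]] [ 577.7 -270.9]
```

```bash
cat >> h.py <<'E'
def projfish(c,p):
    R,t=pose(c); q=R@np.array(p)+t; th=np.arctan2(np.hypot(q[0],q[1]),q[2]); n=q[:2]/max(np.hypot(q[0],q[1]),1e-9)
    return np.array([c["cx"],c["cy"]])+c["fx"]*th*n
def proj(c,p):
    R,t=pose(c); q=R@np.array(p)+t; return np.array([c["cx"]+c["fx"]*q[0]/q[2],c["cy"]+c["fy"]*q[1]/q[2]])
E
python3 - <<'E'
from h import *
np.set_printoptions(precision=1,suppress=True)
W,T=read_camera("wrist"),read_camera("top")
s=observe(); R,t=pose(W); o=-R.T@t; tp=s["tool_pos"]
print("cam off",o-tp,"axis",R[2],"right",R[0],"down",R[1])
print("pot",plane(T,(250,243),45),"loupe",plane(T,(210,242),34))
# future views: translate camera with tool
def at(tcp,pts):
    c=dict(W); c["tvec"]=-R@(o+np.array(tcp)-tp)
    return {k:projfish(c,p) for k,p in pts.items()}
pts=dict(pot=(432,33,40),loupe=(436,163,30),brick=(439,290,50),tin=(524,425,24),traydisc=(588,95,6),tray=(609,80,22),wide=(610,262,4),narrow=(579,-273,4))
for tcp in ((560,110,300),(620,110,350),(620,300,350),(660,260,400)): print(tcp,at(tcp,pts))
E
```

```text
cam off [-75.1  19.5 141.9] axis [ 0.3 -0.1 -1. ] right [ 0.3  1.  -0. ] down [ 0.9 -0.3  0.3]
pot [423.9  29.9  45. ] loupe [430.  158.1  34. ]
(560, 110, 300) {'pot': array([175.7,  86.1]), 'loupe': array([269. ,  62.3]), 'brick': array([360.8,  44. ]), 'tin': array([441.4,  89.3]), 'traydisc': array([250.7, 175. ]), 'tray': array([244.6, 193.5]), 'wide': array([357.8, 161.2]), 'narrow': array([ 61.7, 223.2])}
(620, 110, 350) {'pot': array([173.8,  51.6]), 'loupe': array([257. ,  30.6]), 'brick': array([339.,  13.]), 'tin': array([418.4,  55.8]), 'traydisc': array([241.3, 133.4]), 'tray': array([235.4, 149.5]), 'wide': array([341.3, 121.4]), 'narrow': array([ 63.9, 186.3])}
(620, 300, 350) {'pot': array([74.2, 94.5]), 'loupe': array([141.8,  67.9]), 'brick': array([216. ,  40.7]), 'tin': array([316.3,  73.7]), 'traydisc': array([138. , 164.9]), 'tray': array([131.4, 180.6]), 'wide': array([231.6, 149.6]), 'narrow': array([ 10.4, 208. ])}
(660, 260, 400) {'pot': array([100.7,  66.3]), 'loupe': array([167. ,  42.2]), 'brick': array([237.2,  18.2]), 'tin': array([326.3,  49.9]), 'traydisc': array([159.5, 133.2]), 'tray': array([153.1, 147.5]), 'wide': array([249. , 118.4]), 'narrow': array([ 27. , 181.4])}
```

Emit:
play_rows(
  targets=[
    {"dx":5,"dy":-4,"dz":0.5,"jaw":1},
    {"dx":10,"dy":-9,"dz":1,"jaw":1},
    {"dx":15,"dy":-14,"dz":2,"jaw":1},
    {"dx":18,"dy":-17,"dz":3,"jaw":1},
    {"dx":21,"dy":-20,"dz":4,"jaw":1},
    {"dx":24,"dy":-23,"dz":5,"jaw":1},
    {"dx":27,"dy":-26,"dz":5,"jaw":1},
    {"dx":30,"dy":-29,"dz":5,"jaw":1},
    {"dx":33,"dy":-32,"dz":5,"jaw":1},
    {"dx":36,"dy":-35,"dz":5,"jaw":1},
    {"dx":36,"dy":-35,"dz":5,"jaw":1},
    {"dx":36,"dy":-35,"dz":5,"jaw":1},
    {"dx":36,"dy":-35,"dz":5,"jaw":1},
    {"dx":36,"dy":-35,"dz":5,"jaw":1},
    {"dx":36,"dy":-35,"dz":5,"jaw":1},
    {"dx":36,"dy":-35,"dz":5,"jaw":1},
    {"dx":36,"dy":-35,"dz":5,"jaw":1},
    {"dx":36,"dy":-35,"dz":5,"jaw":1},
    {"dx":36,"dy":-35,"dz":5,"jaw":1},
    {"dx":36,"dy":-35,"dz":5,"jaw":1},
  ],
)

```text
schema error: expected keys jaw, dx, dy, dz, twist
```

```bash
python3 - <<'E'
from h import *; import pickle
c=read_camera("wrist"); s=observe(); pickle.dump((c,s),open("v1.pkl","wb")); print(s["time"],s["tool_pos"],s["eef_rot"]); cv2.imwrite("pics/v1.png",c["image"])
E
```

```text
0.4 [178.59248735 650.86790872 231.14745913] [-1.79983739e+02  1.81588287e-03  1.64655195e+02]
```

Emit:
play_rows(
  targets=[
    {"dx":0.5,"dy":-4,"dz":0,"jaw":1},
    {"dx":1,"dy":-8,"dz":0,"jaw":1},
    {"dx":1.5,"dy":-12,"dz":0,"jaw":1},
    {"dx":2,"dy":-16,"dz":0,"jaw":1},
    {"dx":2,"dy":-19,"dz":0,"jaw":1},
    {"dx":2,"dy":-19,"dz":0,"jaw":1},
    {"dx":2,"dy":-19,"dz":0,"jaw":1},
    {"dx":2,"dy":-19,"dz":0,"jaw":1},
    {"dx":2,"dy":-19,"dz":0,"jaw":1},
  ],
)

```text
schema error: expected keys jaw, dx, dy, dz, twist
```

```bash
python3 - <<'E'
from h import *; import pickle
c=read_camera("wrist"); s=observe(); pickle.dump((c,s),open("v2.pkl","wb")); print(s["time"],s["tool_pos"],s["eef_rot"]); cv2.imwrite("pics/v2.png",c["image"])
E
```

```text
0.45 [178.59852369 650.9222923  231.19860307] [-1.79991918e+02  2.08866829e-05  1.64654484e+02]
```

View pics/v1.png

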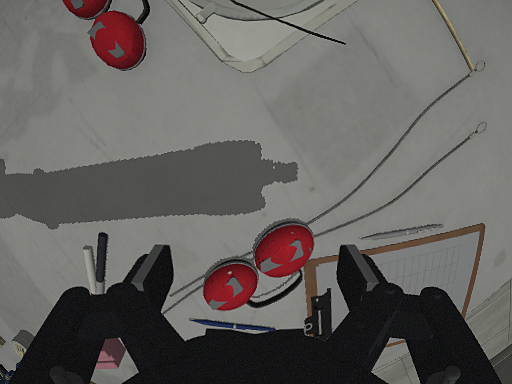

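View pics/v2.png

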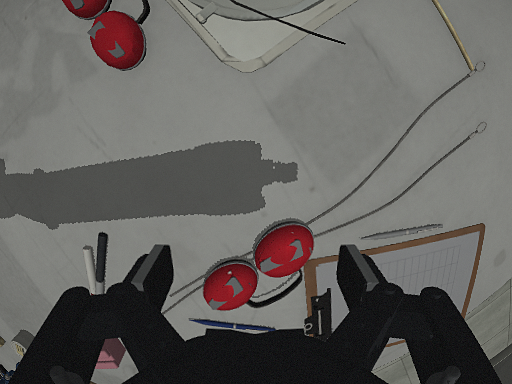

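Every row needs all five keys, so both moves were refused. Both pictures show the unchanged start view.

Emit:
play_rows(
  targets=[
    {"dx":4,"dy":-4,"dz":0.5,"twist":0,"jaw":1},
    {"dx":9,"dy":-9,"dz":1,"twist":0,"jaw":1},
    {"dx":18,"dy":-17,"dz":3,"twist":0,"jaw":1},
    {"dx":36,"dy":-35,"dz":5,"twist":0,"jaw":1},
    {"dx":36,"dy":-35,"dz":5,"twist":0,"jaw":1},
    {"dx":36,"dy":-35,"dz":5,"twist":0,"jaw":1},
    {"dx":36,"dy":-35,"dz":5,"twist":0,"jaw":1},
    {"dx":36,"dy":-35,"dz":5,"twist":0,"jaw":1},
    {"dx":36,"dy":-35,"dz":5,"twist":0,"jaw":1},
    {"dx":36,"dy":-35,"dz":5,"twist":0,"jaw":1},
    {"dx":36,"dy":-35,"dz":5,"twist":0,"jaw":1},
    {"dx":36,"dy":-35,"dz":5,"twist":0,"jaw":1},
    {"dx":36,"dy":-35,"dz":5,"twist":0,"jaw":1},
    {"dx":36,"dy":-35,"dz":5,"twist":0,"jaw":1},
    {"dx":36,"dy":-35,"dz":5,"twist":0,"jaw":1},
    {"dx":36,"dy":-35,"dz":5,"twist":0,"jaw":1},
    {"dx":36,"dy":-35,"dz":5,"twist":0,"jaw":1},
    {"dx":36,"dy":-35,"dz":5,"twist":0,"jaw":1},
  ],
)

```text
time: 1.95
tool_pos: [537.5, 302.4, 281.1]
eef_rot: [180.0, -0.0, 164.8]
force: [0.1, -0.3, 0.1]
width: 85.7
finger_force: 0.0
```

```bash
python3 - <<'E'
from h import *; import pickle
read_camera("top");c=read_camera("wrist"); s=observe(); pickle.dump((c,s),open("v1.pkl","wb")); print(s["time"],s["tool_pos"],s["eef_rot"]); cv2.imwrite("pics/w1.png",c["image"])
E
```

```text
2.05 [537.91348518 301.91796601 281.28238197] [ 1.79992030e+02 -1.51568956e-02  1.64757682e+02]
```

Emit:
play_rows(
  targets=[
    {"dx":0.5,"dy":-4,"dz":0,"twist":0,"jaw":1},
    {"dx":1,"dy":-8,"dz":0,"twist":0,"jaw":1},
    {"dx":2,"dy":-19,"dz":0,"twist":0,"jaw":1},
    {"dx":2,"dy":-19,"dz":0,"twist":0,"jaw":1},
    {"dx":2,"dy":-19,"dz":0,"twist":0,"jaw":1},
    {"dx":2,"dy":-19,"dz":0,"twist":0,"jaw":1},
    {"dx":2,"dy":-19,"dz":0,"twist":0,"jaw":1},
    {"dx":2,"dy":-19,"dz":0,"twist":0,"jaw":1},
    {"dx":2,"dy":-19,"dz":0,"twist":0,"jaw":1},
    {"dx":2,"dy":-19,"dz":0,"twist":0,"jaw":1},
  ],
)

```text
time: 2.88
tool_pos: [558.4, 112.9, 281.2]
eef_rot: [180.0, -0.0, 164.8]
force: [-0.3, -0.3, -0.1]
width: 85.4
finger_force: 0.0
```

```bash
python3 - <<'E'
from h import *; import pickle
read_camera("top");c=read_camera("wrist"); s=observe(); pickle.dump((c,s),open("v2.pkl","wb")); print(s["time"],s["tool_pos"],s["eef_rot"]); cv2.imwrite("pics/w2.png",c["image"])
E
```

```text
2.9833 [558.44336023 112.26327005 281.15123423] [ 1.79997730e+02 -1.63304359e-02  1.64775784e+02]
```

View pics/w2.png

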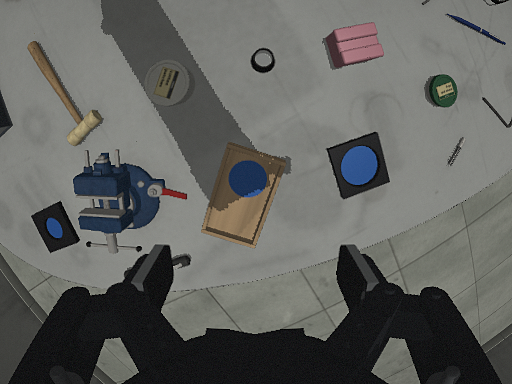

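w2 shows the pot lid at (168,83), loupe (263,60), brick (355,45), tin (440,91), tray disc (247,179), wide nest disc (360,166) and narrow nest disc (55,228). The tray corners are at about (230,143), (285,158), (256,247) and (203,231). Next I measure these in both wrist views.

```bash
python3 - <<'E'
from h import *; import pickle
np.set_printoptions(precision=1,suppress=True)
V=[pickle.load(open(f"v{i}.pkl","rb"))[0] for i in (1,2)]
G=dict(pot=(424,30,45),loupe=(430,158,34),brick=(436,290,53),tin=(524,425,24),traydisc=(588,95,6),wide=(610,262,4),narrow=(579,-273,4))
col=dict(loupe="black",brick="pink",tin="green",traydisc="blue",wide="blue",narrow="blue")
top=dict(loupe=34,brick=53,tin=24,traydisc=6,wide=4,narrow=4)
for n,cl in col.items():
    rs=[]
    for i,c in enumerate(V):
        u=projfish(c,G[n]); x,y=max(0,int(u[0])-38),max(0,int(u[1])-38)
        if not(0<u[0]<512 and 0<u[1]<300): continue
        b=blobs(c["image"],cl,30,(x,y,76,76))
        if not b: print(n,i,"none");continue
        b=min(b,key=lambda k:np.linalg.norm(cen(k)-u)-cv2.contourArea(k)/20)
        q=np.array([plane(c,p[0],top[n],True)[:2] for p in b],np.float32)
        (ctr,sz,a)=cv2.minAreaRect(q); e=cv2.fitEllipse(q)
        rs.append(ray(c,cen(b),True)); print(n,i,"px",cen(b),"rect",np.array(ctr),np.array(sz),"%.1f"%a,"ell",np.array(e[0]),np.array(e[1]))
        if n=="brick": print("  box",cv2.boxPoints((ctr,sz,a)).tolist())
    if len(rs)==2: p,g=tri(*rs); print("   tri",p,"gap %.1f"%g)
for i,c in enumerate(V):
    u=projfish(c,G["pot"]); print("pot px",u)
    hsv=cv2.cvtColor(c["image"],cv2.COLOR_BGR2HSV)
    y=int(u[1]);x=int(u[0])
    if i==1: print(c["image"][83,125:215:3].tolist()); print(hsv[83,150:190:4].tolist())
E
```

```text
loupe 0 px [138.7 114. ] rect [429.6 166.6] [40.7 29. ] 71.5 ell [430.4 166.8] [29.4 41.4]
loupe 1 px [262.5  60.2] rect [432.2 156.9] [29.8 30.7] 28.8 ell [432.  156.7] [28.7 31.4]
   tri [428.8 158.1  11.2] gap 0.5
brick 0 px [219.8  90.6] rect [436.4 284.3] [47.1 59.2] 2.2 ell [436.4 284.2] [52.9 68.3]
  box [[411.6713562011719, 312.942626953125], [413.9396057128906, 253.8214874267578], [461.0333557128906, 255.6282958984375], [458.7651062011719, 314.74945068359375]]
brick 1 px [358.   42.5] rect [436.8 281.6] [46.8 60.4] 2.7 ell [436.7 281.9] [53.4 66.5]
  box [[411.9676208496094, 310.6920166015625], [414.8672790527344, 250.3190155029297], [461.6153869628906, 252.56427001953125], [458.7157287597656, 312.937255859375]]
   tri [436.  283.8  45.2] gap 0.0
tin 0 px [336.3 126.8] rect [521.8 422. ] [51.4 49.9] 60.1 ell [521.6 422.1] [49.3 51.2]
tin 1 px [442.8  90.3] rect [521.4 417.8] [54.  49.6] 77.7 ell [521.9 418.4] [49.5 54.4]
   tri [522.7 424.   15. ] gap 0.1
traydisc 0 px [137.9 221.1] rect [585.9  93.4] [54.7 52.6] 75.5 ell [585.9  93.4] [53.1 53.5]
traydisc 1 px [247.3 178.4]
[... 476 characters left out ...]
78.6 ell [ 578.  -276.4] [35.3 41.1]
   tri [ 606.2 -343.7  -68.6] gap 24.6
pot px [ 58.9 142.1]
pot px [165.6  81.9]
[[133, 137, 137], [131, 135, 133], [131, 136, 134], [130, 135, 133], [129, 134, 133], [117, 120, 120], [77, 79, 78], [87, 94, 94], [84, 89, 89], [85, 89, 89], [86, 92, 91], [68, 93, 98], [25, 28, 32], [71, 94, 99], [34, 43, 44], [68, 90, 94], [64, 66, 68], [89, 93, 92], [84, 89, 89], [85, 89, 89], [77, 80, 81], [81, 86, 87], [63, 65, 66], [61, 65, 66], [76, 78, 77], [75, 78, 77], [72, 75, 75], [76, 78, 76], [95, 98, 96], [125, 131, 128]]
[[30, 15, 87], [30, 12, 88], [25, 78, 98], [25, 67, 72], [28, 81, 47], [25, 71, 94], [30, 21, 37], [30, 14, 93], [30, 11, 89], [36, 14, 88]]
```

```bash
python3 - <<'E'
from h import *; import pickle
np.set_printoptions(precision=1,suppress=True)
V=[pickle.load(open(f"v{i}.pkl","rb"))[0] for i in (1,2)]
RNG["label"]=((15,45,20),(35,255,255))
rs=[]
for i,c in enumerate(V):
    u=projfish(c,(426,31,45)); b=blobs(c["image"],"label",15,(int(u[0])-22,int(u[1])-22,44,44))
    k=cv2.convexHull(np.vstack(b)); rs.append(ray(c,cen(k),True)); print("label",i,cen(k),cv2.contourArea(k),plane(c,cen(k),45,True))
    w=projfish(c,(608,80,22)); b=blobs(c["image"],"wood",150,(max(0,int(w[0])-60),int(w[1])-65,120,130))
    k=np.vstack(b); 
    for z in (0,22):
        q=np.array([plane(c,p[0],z,True)[:2] for p in k],np.float32); r=cv2.minAreaRect(q); print("tray z",z,np.array(r[0]),np.array(r[1]),r[2],cv2.boxPoints(r).tolist())
print("tri label",*tri(*rs))
T=read_camera("top"); a=cv2.imread("pics/a_top.png"); g=cv2.cvtColor(a,cv2.COLOR_BGR2GRAY)
print(g[243,236:266].tolist()); print(g[229:259,250].tolist())
E
```

```text
label 0 [ 58.5 141.5] 234.5 [422.9  29.6  45. ]
tray z 0 [613.   70.2] [ 93.9 155.6] 56.35697937011719 [[522.2467651367188, 74.260498046875], [651.7518920898438, -11.922760009765625], [703.7632446289062, 66.23321533203125], [574.2581176757812, 152.41647338867188]]
tray z 22 [605.2  83.3] [ 89.  147.5] 56.356956481933594 [[519.1522827148438, 87.10833740234375], [641.9276733398438, 5.403560638427734], [691.2362670898438, 79.49807739257812], [568.4608764648438, 161.20285034179688]]
label 1 [164.3  82.1] 410.0 [423.6  28.4  45. ]
tray z 0 [613.4  76.6] [ 89.7 150.1] 56.347503662109375 [[526.1089477539062, 80.80638885498047], [651.0545043945312, -2.3723182678222656], [700.7706909179688, 72.30792999267578], [575.8251342773438, 155.48663330078125]]
tray z 22 [606.7  79.4] [ 85.1 142.3] 56.34750747680664 [[523.886474609375, 83.46275329589844], [642.3380126953125, 4.607208251953125], [689.47021484375, 75.40603637695312], [571.0186767578125, 154.26158142089844]]
tri label [422.9  27.6  42.3] 0.6049746411880657
[97, 98, 98, 91, 98, 120, 123, 130, 114, 84, 76, 93, 106, 108, 110, 108, 108, 121, 128, 133, 131, 122, 105, 104, 89, 97, 101, 98, 100, 102]
[97, 96, 95, 87, 94, 120, 115, 113, 84, 87, 110, 126, 131, 122, 110, 110, 109, 107, 114, 115, 121, 123, 119, 117, 94, 98, 99, 98, 98, 99]
```

Emit:
play_rows(
  targets=[
    {"dx":-1,"dy":-3,"dz":-2,"twist":-5,"jaw":1},
    {"dx":-3,"dy":-6,"dz":-6,"twist":-10,"jaw":1},
    {"dx":-6,"dy":-10,"dz":-12,"twist":-18.4,"jaw":1},
    {"dx":-6,"dy":-10,"dz":-12,"twist":-18.4,"jaw":1},
    {"dx":-6,"dy":-10,"dz":-12,"twist":-18.4,"jaw":1},
    {"dx":-6,"dy":-10,"dz":-12,"twist":-18.4,"jaw":1},
    {"dx":-6,"dy":-10,"dz":-12,"twist":-18.4,"jaw":1},
    {"dx":-6,"dy":-10,"dz":-12,"twist":-18.4,"jaw":1},
    {"dx":-6,"dy":-10,"dz":-12,"twist":-18.4,"jaw":1},
    {"dx":-6,"dy":-10,"dz":-12,"twist":-18.4,"jaw":1},
  ],
)

```text
time: 3.87
tool_pos: [500.0, 12.0, 162.4]
eef_rot: [179.9, 0.1, 146.4]
force: [-0.1, 0.6, 0.1]
width: 85.3
finger_force: 0.0
```

```bash
python3 - <<'E'
from h import *; import pickle
read_camera("top");c=read_camera("wrist"); s=observe(); pickle.dump((c,s),open("v3.pkl","wb")); print(s["time"],s["tool_pos"],s["eef_rot"]); cv2.imwrite("pics/w3.png",c["image"])
RNG["label"]=((15,45,20),(35,255,255))
u=projfish(c,(424,29,45)); print(u)
b=blobs(c["image"],"label",15,(int(u[0])-40,max(0,int(u[1])-40),80,80)); k=cv2.convexHull(np.vstack(b)); print(cen(k),plane(c,cen(k),45,True), tri(ray(c,cen(k),True),ray(pickle.load(open("v2.pkl","rb"))[0],(164.3,82.1),True)))
E
```

```text
3.9667 [499.38084323  11.58279724 161.94992175] [1.79934643e+02 5.29065589e-02 1.46312023e+02]
[223.61967176 107.99409966]
[224.79555917 107.89953967] [424.5142469   29.88541466  45.        ] (array([424.88372096,  30.60347805,  53.22235225]), np.float64(0.1238226729818339))
```

View pics/w3.png

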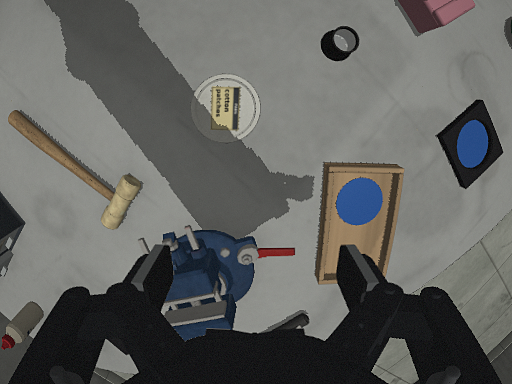

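w3 shows the pot lid as a circle of radius 34 px centred at about (226,108), with its label at (225,108). The loupe is at (340,43) and the tray disc at (359,200). I go to the pot and grip it.

Emit:
play_rows(
  targets=[
    {"dx":-3,"dy":0.8,"dz":-1,"twist":0,"jaw":1},
    {"dx":-6,"dy":1.6,"dz":-3,"twist":0,"jaw":1},
    {"dx":-7.4,"dy":1.95,"dz":-5,"twist":0,"jaw":1},
    {"dx":-7.4,"dy":1.95,"dz":-7,"twist":0,"jaw":1},
    {"dx":-7.4,"dy":1.95,"dz":-9.5,"twist":0,"jaw":1},
    {"dx":-7.4,"dy":1.95,"dz":-12,"twist":0,"jaw":1},
    {"dx":-7.4,"dy":1.95,"dz":-13.5,"twist":0,"jaw":1},
    {"dx":-7.4,"dy":1.95,"dz":-14.3,"twist":0,"jaw":1},
    {"dx":-7.4,"dy":1.95,"dz":-14.3,"twist":0,"jaw":1},
    {"dx":-7.4,"dy":1.95,"dz":-14.3,"twist":0,"jaw":1},
    {"dx":-7.4,"dy":1.95,"dz":-14.3,"twist":0,"jaw":1},
  ],
)

```text
time: 4.88
tool_pos: [425.5, 30.6, 19.2]
eef_rot: [179.9, 0.1, 146.3]
force: [0.4, 1.2, -0.2]
width: 85.3
finger_force: 0.0
```

Emit:
play_rows(
  targets=[
    {"dx":0,"dy":0,"dz":0,"twist":0,"jaw":-1},
    {"dx":0,"dy":0,"dz":0,"twist":0,"jaw":-1},
    {"dx":0,"dy":0,"dz":0,"twist":0,"jaw":-1},
    {"dx":0,"dy":0,"dz":0,"twist":0,"jaw":-1},
    {"dx":0,"dy":0,"dz":0,"twist":0,"jaw":-1},
    {"dx":0,"dy":0,"dz":0,"twist":0,"jaw":-1},
    {"dx":0,"dy":0,"dz":0,"twist":0,"jaw":-1},
    {"dx":0,"dy":0,"dz":0,"twist":0,"jaw":-1},
    {"dx":0,"dy":0,"dz":0,"twist":0,"jaw":-1},
    {"dx":0,"dy":0,"dz":0,"twist":0,"jaw":-1},
  ],
)

```text
time: 5.72
tool_pos: [425.3, 30.7, 19.5]
eef_rot: [179.9, 0.1, 146.2]
force: [-2.1, -0.8, 11.7]
width: 60.5
finger_force: 62.0
```

Emit:
play_rows(
  targets=[
    {"dx":0,"dy":0,"dz":1,"twist":0,"jaw":-1},
    {"dx":0,"dy":0,"dz":3,"twist":0,"jaw":-1},
    {"dx":0,"dy":0,"dz":6,"twist":0,"jaw":-1},
    {"dx":2,"dy":1,"dz":9,"twist":0,"jaw":-1},
    {"dx":5,"dy":2,"dz":11,"twist":0,"jaw":-1},
    {"dx":9,"dy":3.5,"dz":11,"twist":0,"jaw":-1},
    {"dx":13,"dy":5,"dz":11,"twist":0,"jaw":-1},
    {"dx":16.1,"dy":6.3,"dz":11,"twist":0,"jaw":-1},
    {"dx":16.1,"dy":6.3,"dz":11,"twist":0,"jaw":-1},
    {"dx":16.1,"dy":6.3,"dz":11,"twist":0,"jaw":-1},
    {"dx":16.1,"dy":6.3,"dz":11,"twist":0,"jaw":-1},
    {"dx":16.1,"dy":6.3,"dz":11,"twist":0,"jaw":-1},
  ],
)

```text
time: 6.72
tool_pos: [584.3, 92.6, 128.4]
eef_rot: [-179.9, -0.0, 146.2]
force: [0.1, 0.1, -0.3]
width: 60.3
finger_force: 65.0
```

```bash
python3 - <<'E'
from h import *; import pickle
np.set_printoptions(precision=1,suppress=True)
read_camera("top");c=read_camera("wrist"); s=observe(); pickle.dump((c,s),open("v4.pkl","wb")); print(s["time"],s["tool_pos"],s["eef_rot"],s["force"],s["width"]); cv2.imwrite("pics/w4.png",c["image"])
E
```

```text
6.8167 [584.5  92.7 128.6] [-180.    -0.   146.2] [ 0.  -0.8 -0.3] 60.26143280506797
```

View pics/w4.png

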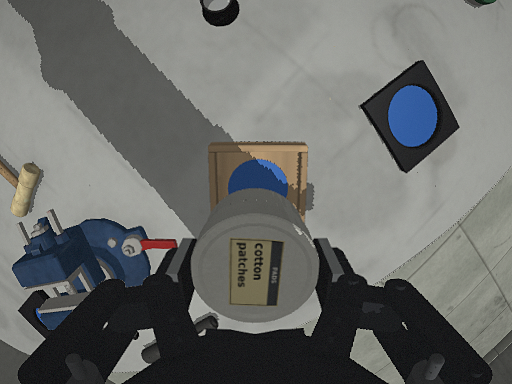

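w4 shows the pot held level, with the lid centred at about (257,262), the label at (256,272) and the disc behind it at (259,180). Next I check the in-hand offset.

```bash
python3 - <<'E'
from h import *; import pickle
np.set_printoptions(precision=1,suppress=True)
c,s=pickle.load(open("v4.pkl","rb")); RNG["label"]=((15,60,20),(35,255,255))
b=blobs(c["image"],"label",60,(215,225,80,95)); k=cv2.convexHull(np.vstack(b)); r=cv2.minAreaRect(k); print(cen(k),r, plane(c,cen(k),155.5,True),plane(c,r[0],155.5,True), s["tool_pos"])
c3=pickle.load(open("v3.pkl","rb"))[0]; RNG["label"]=((15,45,20),(35,255,255))
b=blobs(c3["image"],"label",15,(190,70,70,75)); k=cv2.convexHull(np.vstack(b)); r=cv2.minAreaRect(k); print(cen(k),r)
# lid ellipse in v3 from bright edge contour
g=cv2.cvtColor(c3["image"],cv2.COLOR_BGR2GRAY); e=cv2.Canny(g[65:152,182:272],40,100)
pts=np.argwhere(e>0)[:,::-1]+[182,65]; d=np.linalg.norm(pts-[226,108],axis=1); p=pts[(d>29)&(d<39)]; el=cv2.fitEllipse(p.astype(np.float32)); print("lid v3",el,plane(c3,el[0],45,True),plane(c3,cen(k),45,True))
# in hand: dark fingers bound, lower lid arc
g=cv2.cvtColor(c["image"],cv2.COLOR_BGR2GRAY); 
for y in (280,290,300,310,316): 
    x=np.where(g[y,185:330]>60)[0]; print(y,x.min()+185,x.max()+185)
E
```

```text
[254.7 270.9] ((254.84530639648438, 271.9392395019531), (55.18677520751953, 67.38042449951172), 3.012787342071533) [580.5  94.  155.5] [581.   93.7 155.5] [584.5  92.7 128.6]
[224.8 107.9] ((224.65093994140625, 108.02830505371094), (28.842315673828125, 43.52409744262695), 2.4895529747009277)
lid v3 ((224.8118438720703, 108.68811798095703), (66.00212860107422, 67.80075073242188), 49.21821594238281) [425.1  29.5  45. ] [424.5  29.9  45. ]
280 192 316
290 194 315
300 191 318
310 188 321
316 190 319
```

Emit:
play_rows(
  targets=[
    {"dx":0.3,"dy":0,"dz":-2,"twist":0.1,"jaw":-1},
    {"dx":0.3,"dy":0,"dz":-4.5,"twist":0.1,"jaw":-1},
    {"dx":0.3,"dy":0,"dz":-7,"twist":0.1,"jaw":-1},
    {"dx":0.3,"dy":0,"dz":-9,"twist":0.1,"jaw":-1},
    {"dx":0.3,"dy":0,"dz":-9.8,"twist":0.1,"jaw":-1},
    {"dx":0.3,"dy":0,"dz":-9.8,"twist":0.1,"jaw":-1},
    {"dx":0.3,"dy":0,"dz":-9.8,"twist":0.1,"jaw":-1},
    {"dx":0.3,"dy":0,"dz":-9.8,"twist":0.1,"jaw":-1},
  ],
)

```text
time: 7.48
tool_pos: [589.5, 93.4, 31.7]
eef_rot: [179.9, 0.1, 146.3]
force: [-0.0, 0.8, -0.8]
width: 60.1
finger_force: 65.0
```

```bash
python3 - <<'E'
from h import *
s=observe(); print(s["tool_pos"],s["force"])
E
```

```text
[589.54659579  93.43524689  31.74526523] [-0.00105152  0.80206625 -0.75130764]
```

Emit:
play_rows(
  targets=[
    {"dx":0,"dy":0,"dz":-0.2,"twist":0,"jaw":-1},
    {"dx":0,"dy":0,"dz":-0.4,"twist":0,"jaw":-1},
    {"dx":0,"dy":0,"dz":-0.4,"twist":0,"jaw":-1},
    {"dx":0,"dy":0,"dz":-0.4,"twist":0,"jaw":-1},
    {"dx":0,"dy":0,"dz":-0.4,"twist":0,"jaw":-1},
  ],
)

```text
time: 7.9
tool_pos: [588.7, 93.5, 26.5]
eef_rot: [180.0, 0.0, 146.4]
force: [-0.6, -0.1, -1.4]
width: 60.2
finger_force: 65.0
```

Emit:
play_rows(
  targets=[
    {"dx":-0.15,"dy":0,"dz":-0.1,"twist":0,"jaw":-1},
    {"dx":-0.15,"dy":0,"dz":-0.2,"twist":0,"jaw":-1},
    {"dx":-0.15,"dy":0,"dz":-0.2,"twist":0,"jaw":-1},
    {"dx":-0.15,"dy":0,"dz":-0.2,"twist":0,"jaw":-1},
    {"dx":-0.15,"dy":0,"dz":-0.2,"twist":0,"jaw":-1},
  ],
)

```text
time: 8.32
tool_pos: [587.7, 93.5, 25.6]
eef_rot: [179.9, 0.0, 146.3]
force: [-2.4, 0.2, 10.0]
width: 60.3
finger_force: 66.5
```

Emit:
play_rows(
  targets=[
    {"dx":0,"dy":0,"dz":0.05,"twist":0,"jaw":1},
    {"dx":0,"dy":0,"dz":0.05,"twist":0,"jaw":1},
    {"dx":0,"dy":0,"dz":0.05,"twist":0,"jaw":1},
    {"dx":0,"dy":0,"dz":0.05,"twist":0,"jaw":1},
    {"dx":0,"dy":0,"dz":0.05,"twist":0,"jaw":1},
    {"dx":0,"dy":0,"dz":0.05,"twist":0,"jaw":1},
    {"dx":0,"dy":0,"dz":3,"twist":0,"jaw":1},
    {"dx":0,"dy":0,"dz":7,"twist":0,"jaw":1},
    {"dx":0,"dy":0,"dz":11,"twist":0,"jaw":1},
    {"dx":1,"dy":2,"dz":15,"twist":0,"jaw":1},
    {"dx":2,"dy":4,"dz":18,"twist":0,"jaw":1},
    {"dx":3,"dy":6,"dz":18,"twist":0,"jaw":1},
    {"dx":3,"dy":6,"dz":18,"twist":0,"jaw":1},
    {"dx":3,"dy":6,"dz":18,"twist":0,"jaw":1},
    {"dx":3,"dy":6,"dz":18,"twist":0,"jaw":1},
  ],
)

```text
time: 9.57
tool_pos: [616.4, 152.6, 203.4]
eef_rot: [-179.9, -0.0, 146.3]
force: [0.0, -0.8, -0.2]
width: 85.3
finger_force: 0.0
```

```bash
python3 - <<'E'
from h import *; import pickle
np.set_printoptions(precision=1,suppress=True)
read_camera("top");c=read_camera("wrist"); s=observe(); pickle.dump((c,s),open("v5.pkl","wb")); print(s["time"],s["tool_pos"],s["eef_rot"],s["force"],s["width"]); cv2.imwrite("pics/w5.png",c["image"])
print("disc",projfish(c,(586,93.4,51)),projfish(c,(608.5,78.4,22)),projfish(c,(636.5,59.9,6)))
E
```

```text
9.6667 [616.4 151.9 203.4] [-179.9   -0.   146.3] [-0.1 -0.4 -0.1] 85.29343587195328
disc [193.2 185.9] [199.5 201.3] [203.6 222.5]
```

View pics/w5.png

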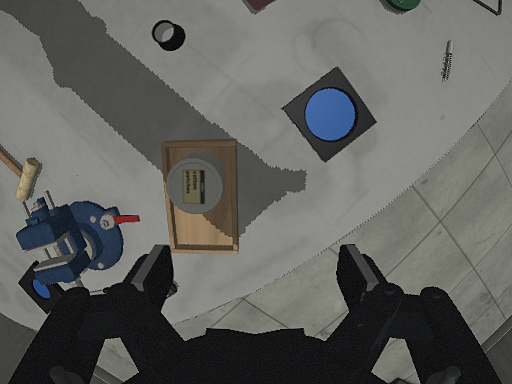

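w5 shows the pot standing level on the tray floor, its lid at (195,185). The predicted spot above the disc is (193,186), so it is within about 1.5 mm. Next is the brick.

Emit:
play_rows(
  targets=[
    {"dx":-2,"dy":3,"dz":0,"twist":7,"jaw":1},
    {"dx":-4,"dy":6,"dz":0,"twist":14,"jaw":1},
    {"dx":-7,"dy":9,"dz":-1,"twist":21,"jaw":1},
    {"dx":-9,"dy":12,"dz":-3,"twist":28,"jaw":1},
    {"dx":-10.7,"dy":13.6,"dz":-5,"twist":36,"jaw":1},
    {"dx":-10.7,"dy":13.6,"dz":-5,"twist":36,"jaw":1},
    {"dx":-10.7,"dy":13.6,"dz":-5,"twist":36,"jaw":1},
    {"dx":-10.7,"dy":13.6,"dz":-5,"twist":36,"jaw":1},
    {"dx":-10.7,"dy":13.6,"dz":-5,"twist":36,"jaw":1},
    {"dx":-10.7,"dy":13.6,"dz":-5,"twist":36,"jaw":1},
  ],
)

```text
time: 10.5
tool_pos: [511.7, 288.0, 155.0]
eef_rot: [180.0, 0.1, -177.9]
force: [0.3, 0.6, 0.4]
width: 85.5
finger_force: 0.0
```

```bash
python3 - <<'E'
from h import *; import pickle
np.set_printoptions(precision=1,suppress=True)
read_camera("top");c=read_camera("wrist"); s=observe(); pickle.dump((c,s),open("v6.pkl","wb")); print(s["time"],s["tool_pos"],s["eef_rot"],s["joint_pos"]); cv2.imwrite("pics/w6.png",c["image"])
u=projfish(c,(436.5,284,53)); print(u)
b=blobs(c["image"],"pink",300,(int(u[0])-80,max(0,int(u[1])-80),160,160))
k=np.vstack(b)
q=np.array([plane(c,p[0],53,True)[:2] for p in k],np.float32); r=cv2.minAreaRect(q); print(r,cv2.boxPoints(r).tolist())
c1=pickle.load(open("v1.pkl","rb"))[0]; b1=blobs(c1["image"],"pink",300,(170,50,100,90)); print(tri(ray(c,cen(cv2.convexHull(k)),True),ray(c1,cen(cv2.convexHull(np.vstack(b1))),True)))
for n,z,cl,bx in (("loupe",34,"black",(430,158)),("tin",24,"green",(522,423))):
    u=projfish(c,(*bx,z)); print(n,u)
    if not(0<u[0]<512 and 0<u[1]<384): continue
    for k in blobs(c["image"],cl,60,(max(0,int(u[0])-50),max(0,int(u[1])-50),100,100))[:2]: 
        q=np.array([plane(c,p[0],z,True)[:2] for p in k],np.float32); print(" ",cen(k),cv2.minAreaRect(q))
E
```

```text
10.6 [511.2 288.5 154.9] [ 180.     0.1 -177.8] [-42.1  23.9   8.5 106.2  -4.4  50.2  60.7]
[253.5 105.6]
((436.4275817871094, 283.71856689453125), (46.77030563354492, 58.34877395629883), 2.866597890853882) [[411.6126403808594, 311.68695068359375], [414.5307312011719, 253.4111785888672], [461.2425231933594, 255.75018310546875], [458.3244323730469, 314.02593994140625]]
(array([436.2, 283.7,  45.9]), np.float64(0.19681261219645926))
loupe [118.8  99.5]
  [127.9  98. ] ((428.842529296875, 166.6288604736328), (40.78959655761719, 29.05543327331543), 89.5177993774414)
tin [384.4 199.8]
  [381.6 197.6] ((520.150634765625, 420.197998046875), (53.625850677490234, 49.42613983154297), 50.73897933959961)
```

The brick measures 46.8 x 58.3 mm, centred at (436.4, 283.8) and turned about 2.6°, which agrees with the earlier views. I descend and grip across its 60 side.

Emit:
play_rows(
  targets=[
    {"dx":-3,"dy":-0.2,"dz":-0.5,"twist":0.4,"jaw":1},
    {"dx":-6,"dy":-0.5,"dz":-2,"twist":0.4,"jaw":1},
    {"dx":-7.4,"dy":-0.6,"dz":-3.5,"twist":0.4,"jaw":1},
    {"dx":-7.4,"dy":-0.6,"dz":-5,"twist":0.4,"jaw":1},
    {"dx":-7.4,"dy":-0.6,"dz":-7,"twist":0.4,"jaw":1},
    {"dx":-7.4,"dy":-0.6,"dz":-10,"twist":0.4,"jaw":1},
    {"dx":-7.4,"dy":-0.6,"dz":-12.5,"twist":0.4,"jaw":1},
    {"dx":-7.4,"dy":-0.6,"dz":-13.2,"twist":0.4,"jaw":1},
    {"dx":-7.4,"dy":-0.6,"dz":-13.2,"twist":0.4,"jaw":1},
    {"dx":-7.4,"dy":-0.6,"dz":-13.2,"twist":0.4,"jaw":1},
    {"dx":-7.4,"dy":-0.6,"dz":-13.2,"twist":0.4,"jaw":1},
  ],
)

```text
time: 11.52
tool_pos: [437.3, 284.0, 23.7]
eef_rot: [179.9, 0.1, -177.3]
force: [0.3, -0.1, 0.4]
width: 85.6
finger_force: 0.0
```

Emit:
play_rows(
  targets=[
    {"dx":0,"dy":0,"dz":0,"twist":0,"jaw":-1},
    {"dx":0,"dy":0,"dz":0,"twist":0,"jaw":-1},
    {"dx":0,"dy":0,"dz":0,"twist":0,"jaw":-1},
    {"dx":0,"dy":0,"dz":0,"twist":0,"jaw":-1},
    {"dx":0,"dy":0,"dz":0,"twist":0,"jaw":-1},
    {"dx":0,"dy":0,"dz":0,"twist":0,"jaw":-1},
    {"dx":0,"dy":0,"dz":0,"twist":0,"jaw":-1},
    {"dx":0,"dy":0,"dz":0,"twist":0,"jaw":-1},
    {"dx":0,"dy":0,"dz":0,"twist":0,"jaw":-1},
  ],
)

```text
time: 12.27
tool_pos: [436.9, 284.1, 23.7]
eef_rot: [179.9, 0.1, -177.3]
force: [-1.0, -1.3, 7.9]
width: 58.9
finger_force: 64.1
```

Emit:
play_rows(
  targets=[
    {"dx":0,"dy":0,"dz":1,"twist":0,"jaw":-1},
    {"dx":0,"dy":0,"dz":4,"twist":0,"jaw":-1},
    {"dx":1,"dy":-1,"dz":7,"twist":-5,"jaw":-1},
    {"dx":3,"dy":-3,"dz":10,"twist":-12,"jaw":-1},
    {"dx":6,"dy":-6,"dz":10,"twist":-19,"jaw":-1},
    {"dx":9,"dy":-9,"dz":10,"twist":-26,"jaw":-1},
    {"dx":12,"dy":-12,"dz":10,"twist":-32,"jaw":-1},
    {"dx":15,"dy":-16,"dz":10,"twist":-36.4,"jaw":-1},
    {"dx":18,"dy":-20,"dz":10,"twist":-36.4,"jaw":-1},
    {"dx":20,"dy":-22.4,"dz":10,"twist":-36.4,"jaw":-1},
    {"dx":20,"dy":-22.4,"dz":10,"twist":-36.4,"jaw":-1},
    {"dx":20,"dy":-22.4,"dz":10,"twist":-36.4,"jaw":-1},
    {"dx":20,"dy":-22.4,"dz":10,"twist":-36.4,"jaw":-1},
    {"dx":20,"dy":-22.4,"dz":10,"twist":-36.4,"jaw":-1},
  ],
)

```text
time: 13.43
tool_pos: [635.2, 61.3, 122.5]
eef_rot: [180.0, -0.1, 146.5]
force: [-0.6, -0.3, -0.8]
width: 59.1
finger_force: 64.5
```

```bash
python3 - <<'E'
from h import *; import pickle
np.set_printoptions(precision=1,suppress=True)
read_camera("top");c=read_camera("wrist"); s=observe(); pickle.dump((c,s),open("v7.pkl","wb")); print(s["time"],s["tool_pos"],s["eef_rot"],s["force"],s["width"]); cv2.imwrite("pics/w7.png",c["image"])
b=blobs(c["image"],"pink",300); q=np.array([plane(c,p[0],s["tool_pos"][2]-23.7+53,True)[:2] for p in np.vstack(b)],np.float32); r=cv2.minAreaRect(q); print("brick top",r)
# pot & tray in v5: lid edge ellipse, tray rim rect
c5=pickle.load(open("v5.pkl","rb"))[0]; g=cv2.cvtColor(c5["image"],cv2.COLOR_BGR2GRAY); e=cv2.Canny(g[150:220,160:230],30,90)
p=np.argwhere(e>0)[:,::-1]+[160,150]; d=np.linalg.norm(p-[195,185],axis=1); p=p[(d>24)&(d<33)].astype(np.float32); el=cv2.fitEllipse(p); print("lid",el,len(p),plane(c5,el[0],51,True))
b=blobs(c5["image"],"wood",150,(150,125,100,140)); q=np.array([plane(c5,p[0],22,True)[:2] for p in np.vstack(b)],np.float32); r=cv2.minAreaRect(q); print("tray",r)
E
```

```text
13.5333 [635.2  61.7 122.4] [180.   -0.1 146.5] [-0.3  0.1 -0.3] 58.81833438453452
brick top ((627.2012329101562, 65.65347290039062), (57.87908172607422, 61.37422180175781), 56.72383499145508)
lid ((193.1962432861328, 185.8611297607422), (55.87981033325195, 58.59300231933594), 118.62724304199219) 250 [586.   93.4  51. ]
tray ((607.675537109375, 80.1405029296875), (86.22661590576172, 141.06695556640625), 56.307220458984375)
```

View pics/w7.png

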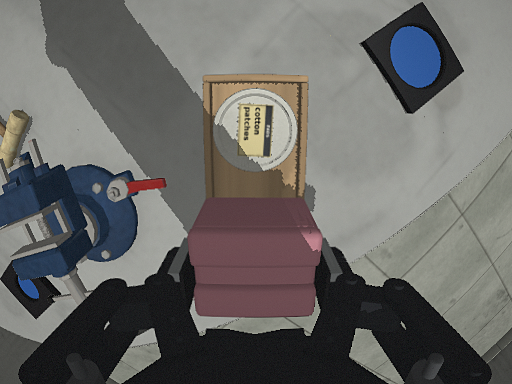

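w7 shows the brick held level at the free end of the tray and clear of the pot, whose lid (255,130) lies over the disc. I lower the brick.

Emit:
play_rows(
  targets=[
    {"dx":0.05,"dy":0,"dz":-1.5,"twist":-0.1,"jaw":-1},
    {"dx":0.05,"dy":0,"dz":-3.5,"twist":-0.1,"jaw":-1},
    {"dx":0.05,"dy":0,"dz":-5,"twist":-0.1,"jaw":-1},
    {"dx":0.05,"dy":0,"dz":-6,"twist":-0.1,"jaw":-1},
    {"dx":0.05,"dy":0,"dz":-6,"twist":-0.1,"jaw":-1},
    {"dx":0.05,"dy":0,"dz":-6,"twist":-0.1,"jaw":-1},
    {"dx":0.05,"dy":0,"dz":-6,"twist":-0.1,"jaw":-1},
    {"dx":0.05,"dy":0,"dz":-6,"twist":-0.1,"jaw":-1},
  ],
)

```text
time: 14.2
tool_pos: [637.4, 59.7, 63.5]
eef_rot: [179.9, 0.1, 146.3]
force: [0.7, -0.5, -0.2]
width: 59.3
finger_force: 64.5
```

Emit:
play_rows(
  targets=[
    {"dx":-0.1,"dy":0.1,"dz":-1,"twist":0,"jaw":-1},
    {"dx":-0.1,"dy":0.1,"dz":-2,"twist":0,"jaw":-1},
    {"dx":-0.1,"dy":0.1,"dz":-3,"twist":0,"jaw":-1},
    {"dx":-0.1,"dy":0.1,"dz":-3.2,"twist":0,"jaw":-1},
    {"dx":-0.1,"dy":0.1,"dz":-3.2,"twist":0,"jaw":-1},
    {"dx":-0.1,"dy":0.1,"dz":-3.2,"twist":0,"jaw":-1},
    {"dx":-0.1,"dy":0.1,"dz":-3.2,"twist":0,"jaw":-1},
  ],
)

```text
time: 14.78
tool_pos: [635.1, 60.3, 29.7]
eef_rot: [-180.0, -0.1, 146.2]
force: [-1.0, -0.1, 3.0]
width: 58.7
finger_force: 65.5
```

Emit:
play_rows(
  targets=[
    {"dx":0,"dy":0,"dz":-0.1,"twist":0,"jaw":-1},
    {"dx":0,"dy":0,"dz":-0.15,"twist":0,"jaw":-1},
    {"dx":0,"dy":0,"dz":-0.15,"twist":0,"jaw":-1},
    {"dx":0,"dy":0,"dz":-0.15,"twist":0,"jaw":-1},
  ],
)

```text
time: 15.12
tool_pos: [635.2, 60.3, 29.6]
eef_rot: [-180.0, -0.1, 146.2]
force: [-5.0, 0.8, 13.9]
width: 58.9
finger_force: 66.7
```

Emit:
play_rows(
  targets=[
    {"dx":0,"dy":0,"dz":0.1,"twist":0,"jaw":1},
    {"dx":0,"dy":0,"dz":0.1,"twist":0,"jaw":1},
    {"dx":0,"dy":0,"dz":0.1,"twist":0,"jaw":1},
    {"dx":0,"dy":0,"dz":0.1,"twist":0,"jaw":1},
    {"dx":0,"dy":0,"dz":0.1,"twist":0,"jaw":1},
    {"dx":0,"dy":0,"dz":0.1,"twist":0,"jaw":1},
    {"dx":0,"dy":0,"dz":2,"twist":0,"jaw":1},
    {"dx":0,"dy":0,"dz":5,"twist":0,"jaw":1},
    {"dx":0,"dy":0,"dz":9,"twist":0,"jaw":1},
    {"dx":0,"dy":2,"dz":13,"twist":0,"jaw":1},
    {"dx":0,"dy":5,"dz":16,"twist":0,"jaw":1},
    {"dx":-0.5,"dy":9,"dz":18,"twist":0,"jaw":1},
    {"dx":-1,"dy":12,"dz":18,"twist":0,"jaw":1},
    {"dx":-1,"dy":12,"dz":18,"twist":0,"jaw":1},
    {"dx":-1,"dy":12,"dz":18,"twist":0,"jaw":1},
    {"dx":-1,"dy":12,"dz":18,"twist":0,"jaw":1},
  ],
)

```text
time: 16.45
tool_pos: [625.3, 180.1, 208.4]
eef_rot: [-179.9, -0.0, 146.3]
force: [0.1, -1.2, 0.7]
width: 85.4
finger_force: 0.0
```

```bash
python3 - <<'E'
from h import *; import pickle
np.set_printoptions(precision=1,suppress=True)
read_camera("top");c=read_camera("wrist"); s=observe(); pickle.dump((c,s),open("v8.pkl","wb")); print(s["time"],s["tool_pos"],s["eef_rot"],s["force"]); cv2.imwrite("pics/w8.png",c["image"])
b=blobs(c["image"],"pink",300,(120,120,160,160)); q=np.array([plane(c,p[0],59,True)[:2] for p in np.vstack(b)],np.float32); r=cv2.minAreaRect(q); print("brick top",r)
for n,z,cl,bx in (("loupe",34,"black",(430,158)),("tin",24,"green",(522,423)),("wide",4,"blue",(609,260))):
    u=projfish(c,(*bx,z))
    if not(0<u[0]<512 and 0<u[1]<384): continue
    for k in blobs(c["image"],cl,60,(max(0,int(u[0])-50),max(0,int(u[1])-50),100,100))[:2]: 
        q=np.array([plane(c,p[0],z,True)[:2] for p in k],np.float32); print(n,cen(k),cv2.minAreaRect(q))
E
```

```text
16.55 [625.7 178.4 208.3] [-179.9    0.   146.1] [ 0.4 -0.9  0. ]
brick top ((633.3109741210938, 62.60556411743164), (59.7811393737793, 49.39207458496094), 55.97403335571289)
loupe [146.5  44.1] ((435.88079833984375, 162.39784240722656), (40.78678512573242, 29.526308059692383), 19.787458419799805)
wide [305.4 118.7] ((608.7970581054688, 260.3836669921875), (60.80849838256836, 60.40399169921875), 57.28315734863281)
```

View pics/w8.png

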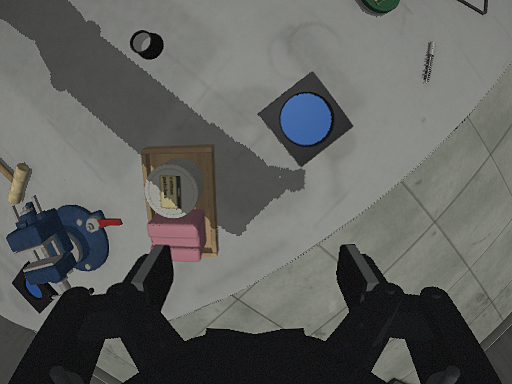

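w8 shows the brick seated in the tray beside the pot, at (175,235), with the pot still over its place at (173,190). Next is the tin.

Emit:
play_rows(
  targets=[
    {"dx":-1,"dy":4,"dz":0,"twist":0,"jaw":1},
    {"dx":-1.5,"dy":8,"dz":0,"twist":0,"jaw":1},
    {"dx":-2,"dy":12,"dz":0,"twist":0,"jaw":1},
    {"dx":-3,"dy":16,"dz":-1,"twist":0,"jaw":1},
    {"dx":-3.5,"dy":20,"dz":-3,"twist":0,"jaw":1},
    {"dx":-3.5,"dy":23,"dz":-5,"twist":0,"jaw":1},
    {"dx":-3.5,"dy":23,"dz":-5,"twist":0,"jaw":1},
    {"dx":-3.5,"dy":23,"dz":-5,"twist":0,"jaw":1},
    {"dx":-3.5,"dy":23,"dz":-5,"twist":0,"jaw":1},
    {"dx":-3.5,"dy":23,"dz":-5,"twist":0,"jaw":1},
    {"dx":-3.5,"dy":23,"dz":-5,"twist":0,"jaw":1},
  ],
)

```text
time: 17.47
tool_pos: [592.3, 408.1, 159.9]
eef_rot: [179.9, 0.1, 146.1]
force: [0.3, 0.3, 0.5]
width: 85.6
finger_force: 0.0
```

```bash
python3 - <<'E'
from h import *; import pickle
np.set_printoptions(precision=1,suppress=True)
read_camera("top");c=read_camera("wrist"); s=observe(); pickle.dump((c,s),open("v9.pkl","wb")); print(s["time"],s["tool_pos"],s["eef_rot"]); cv2.imwrite("pics/w9.png",c["image"])
u=projfish(c,(522,423,24)); print(u)
k=blobs(c["image"],"green",100,(max(0,int(u[0])-60),max(0,int(u[1])-60),120,120))[0]; q=np.array([plane(c,p[0],24,True)[:2] for p in k],np.float32); print(cen(k),cv2.minAreaRect(q),cv2.fitEllipse(q))
c1=pickle.load(open("v1.pkl","rb"))[0]; k1=blobs(c1["image"],"green",100,(300,90,75,75))[0]; print(tri(ray(c,cen(k),True),ray(c1,cen(k1),True)))
E
```

```text
17.5667 [591.7 409.  159.8] [179.9   0.  146.1]
[226.4 114.3]
[228.3 114.2] ((523.2249145507812, 424.31817626953125), (49.606388092041016, 49.903907775878906), 54.882076263427734) ((522.8912963867188, 424.2940979003906), (49.53356170654297, 49.73571014404297), 135.8693084716797)
(array([522.7, 423.8,  15.8]), np.float64(0.174218020925774))
```

Emit:
play_rows(
  targets=[
    {"dx":-3,"dy":0.6,"dz":-1,"twist":0,"jaw":1},
    {"dx":-5.5,"dy":1.2,"dz":-4,"twist":0,"jaw":1},
    {"dx":-6.8,"dy":1.4,"dz":-7,"twist":0,"jaw":1},
    {"dx":-6.8,"dy":1.4,"dz":-10,"twist":0,"jaw":1},
    {"dx":-6.8,"dy":1.4,"dz":-12.5,"twist":0,"jaw":1},
    {"dx":-6.8,"dy":1.4,"dz":-14,"twist":0,"jaw":1},
    {"dx":-6.8,"dy":1.4,"dz":-14.9,"twist":0,"jaw":1},
    {"dx":-6.8,"dy":1.4,"dz":-14.9,"twist":0,"jaw":1},
    {"dx":-6.8,"dy":1.4,"dz":-14.9,"twist":0,"jaw":1},
    {"dx":-6.8,"dy":1.4,"dz":-14.9,"twist":0,"jaw":1},
  ],
)

```text
time: 18.4
tool_pos: [524.0, 425.1, 11.6]
eef_rot: [179.8, 0.0, 146.2]
force: [-0.2, -0.0, 0.5]
width: 85.6
finger_force: 0.0
```

Emit:
play_rows(
  targets=[
    {"dx":0,"dy":0,"dz":0,"twist":0,"jaw":-1},
    {"dx":0,"dy":0,"dz":0,"twist":0,"jaw":-1},
    {"dx":0,"dy":0,"dz":0,"twist":0,"jaw":-1},
    {"dx":0,"dy":0,"dz":0,"twist":0,"jaw":-1},
    {"dx":0,"dy":0,"dz":0,"twist":0,"jaw":-1},
    {"dx":0,"dy":0,"dz":0,"twist":0,"jaw":-1},
    {"dx":0,"dy":0,"dz":0,"twist":0,"jaw":-1},
    {"dx":0,"dy":0,"dz":0,"twist":0,"jaw":-1},
    {"dx":0,"dy":0,"dz":0,"twist":0,"jaw":-1},
    {"dx":0,"dy":0,"dz":0,"twist":0,"jaw":-1},
  ],
)

```text
time: 19.23
tool_pos: [523.3, 425.1, 11.4]
eef_rot: [179.9, 0.0, 146.3]
force: [-1.9, -1.2, 7.1]
width: 49.2
finger_force: 60.7
```

Emit:
play_rows(
  targets=[
    {"dx":0,"dy":0,"dz":1,"twist":0,"jaw":-1},
    {"dx":0,"dy":0,"dz":3,"twist":0,"jaw":-1},
    {"dx":0,"dy":-1,"dz":6,"twist":0,"jaw":-1},
    {"dx":2,"dy":-4,"dz":8,"twist":0,"jaw":-1},
    {"dx":4,"dy":-8,"dz":8,"twist":0,"jaw":-1},
    {"dx":6,"dy":-12,"dz":8,"twist":0,"jaw":-1},
    {"dx":8,"dy":-15,"dz":8,"twist":0,"jaw":-1},
    {"dx":8.6,"dy":-16.4,"dz":8,"twist":0,"jaw":-1},
    {"dx":8.6,"dy":-16.4,"dz":8,"twist":0,"jaw":-1},
    {"dx":8.6,"dy":-16.4,"dz":8,"twist":0,"jaw":-1},
    {"dx":8.6,"dy":-16.4,"dz":8,"twist":0,"jaw":-1},
    {"dx":8.6,"dy":-16.4,"dz":8,"twist":0,"jaw":-1},
  ],
)

```text
time: 20.23
tool_pos: [607.5, 262.8, 89.8]
eef_rot: [180.0, -0.1, 146.4]
force: [-0.3, 0.0, -0.4]
width: 49.1
finger_force: 62.3
```

```bash
python3 - <<'E'
from h import *; import pickle
np.set_printoptions(precision=1,suppress=True)
read_camera("top");c=read_camera("wrist"); s=observe(); pickle.dump((c,s),open("v10.pkl","wb")); print(s["time"],s["tool_pos"],s["eef_rot"],s["force"],s["width"]); cv2.imwrite("pics/w10.png",c["image"])
k=blobs(c["image"],"green",300)[0]; z=s["tool_pos"][2]-11.4+24; q=np.array([plane(c,p[0],z,True)[:2] for p in k],np.float32); print(cen(k),cv2.minAreaRect(q),cv2.fitEllipse(q))
for k in blobs(c["image"],"blue",300)[:2]: print(cen(k),cv2.boundingRect(k))
E
```

```text
20.3333 [607.7 262.4  89.8] [180.   -0.  146.4] [ 0.7  1.5 -1.1] 49.01187771416388
[254.4 252.7] ((604.0784301757812, 263.6085510253906), (48.296791076660156, 52.49053192138672), 56.35042190551758) ((604.1776733398438, 263.5284118652344), (48.69504165649414, 52.323116302490234), 56.09040832519531)
[254.2 189.5] (217, 167, 75, 49)
[ 32.9 326.8] (19, 312, 26, 31)
```

View pics/w10.png

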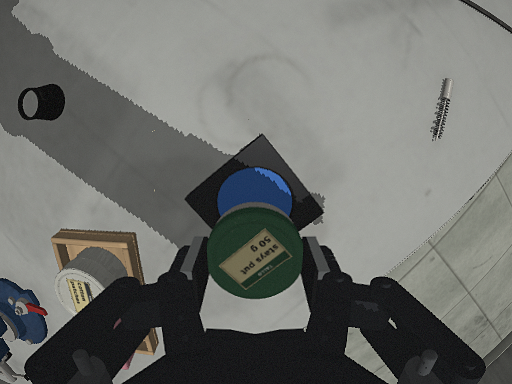

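w10 shows the tin held level at (254,253), with the wide nest's disc behind it. I lower it.

Emit:
play_rows(
  targets=[
    {"dx":0.1,"dy":0,"dz":-2,"twist":0,"jaw":-1},
    {"dx":0.1,"dy":0,"dz":-4,"twist":0,"jaw":-1},
    {"dx":0.1,"dy":0,"dz":-5.5,"twist":0,"jaw":-1},
    {"dx":0.1,"dy":0,"dz":-5.5,"twist":0,"jaw":-1},
    {"dx":0.1,"dy":0,"dz":-5.5,"twist":0,"jaw":-1},
    {"dx":0.1,"dy":0,"dz":-5.5,"twist":0,"jaw":-1},
  ],
)

```text
time: 20.83
tool_pos: [610.1, 260.9, 35.5]
eef_rot: [180.0, 0.0, 146.3]
force: [0.5, 0.5, -0.6]
width: 49.0
finger_force: 62.3
```

Emit:
play_rows(
  targets=[
    {"dx":0,"dy":-0.05,"dz":-0.7,"twist":0,"jaw":-1},
    {"dx":0,"dy":-0.05,"dz":-1.4,"twist":0,"jaw":-1},
    {"dx":0,"dy":-0.05,"dz":-1.8,"twist":0,"jaw":-1},
    {"dx":0,"dy":-0.05,"dz":-2.05,"twist":0,"jaw":-1},
    {"dx":0,"dy":-0.05,"dz":-2.05,"twist":0,"jaw":-1},
    {"dx":0,"dy":-0.05,"dz":-2.05,"twist":0,"jaw":-1},
    {"dx":0,"dy":-0.05,"dz":-2.05,"twist":0,"jaw":-1},
  ],
)

```text
time: 21.42
tool_pos: [609.4, 259.9, 15.4]
eef_rot: [-180.0, -0.0, 146.2]
force: [-5.2, -1.4, 10.3]
width: 49.1
finger_force: 63.4
```

Emit:
play_rows(
  targets=[
    {"dx":0,"dy":0,"dz":0.1,"twist":0,"jaw":1},
    {"dx":0,"dy":0,"dz":0.1,"twist":0,"jaw":1},
    {"dx":0,"dy":0,"dz":0.1,"twist":0,"jaw":1},
    {"dx":0,"dy":0,"dz":0.1,"twist":0,"jaw":1},
    {"dx":0,"dy":0,"dz":0.1,"twist":0,"jaw":1},
    {"dx":0,"dy":0,"dz":0.1,"twist":0,"jaw":1},
    {"dx":0,"dy":0,"dz":2,"twist":0,"jaw":1},
    {"dx":0,"dy":0,"dz":5,"twist":0,"jaw":1},
    {"dx":0,"dy":0,"dz":9,"twist":0,"jaw":1},
    {"dx":-2,"dy":-3,"dz":13,"twist":0,"jaw":1},
    {"dx":-5,"dy":-6,"dz":15,"twist":0,"jaw":1},
    {"dx":-8,"dy":-9,"dz":15,"twist":0,"jaw":1},
    {"dx":-10.5,"dy":-12,"dz":15,"twist":0,"jaw":1},
    {"dx":-10.5,"dy":-14,"dz":15,"twist":0,"jaw":1},
    {"dx":-10.5,"dy":-14,"dz":15,"twist":0,"jaw":1},
    {"dx":-10.5,"dy":-14,"dz":15,"twist":0,"jaw":1},
    {"dx":-10.5,"dy":-14,"dz":15,"twist":0,"jaw":1},
    {"dx":-10.5,"dy":-14,"dz":15,"twist":0,"jaw":1},
  ],
)

```text
time: 22.92
tool_pos: [505.2, 121.3, 164.3]
eef_rot: [180.0, 0.0, 146.3]
force: [0.5, -0.2, 0.8]
width: 85.3
finger_force: 0.0
```

```bash
python3 - <<'E'
from h import *; import pickle
np.set_printoptions(precision=1,suppress=True)
read_camera("top");c=read_camera("wrist"); s=observe(); pickle.dump((c,s),open("v11.pkl","wb")); print(s["time"],s["tool_pos"],s["eef_rot"]); cv2.imwrite("pics/w11.png",c["image"])
u=projfish(c,(430.5,157.5,34)); print("loupe pred",u)
for k in blobs(c["image"],"black",100,(max(0,int(u[0])-50),max(0,int(u[1])-50),100,100))[:2]:
  for z in (34,17): q=np.array([plane(c,p[0],z,True)[:2] for p in k],np.float32); print(z,cen(k),cv2.minAreaRect(q))
c2=pickle.load(open("v2.pkl","rb"))[0]; print(tri(ray(c,cen(k),True),ray(c2,(262.5,60.2),True)))
u=projfish(c,(609.2,260.2,28)); print("tin pred",u)
k=blobs(c["image"],"green",100,(max(0,int(u[0])-60),max(0,int(u[1])-60),120,120))[0]; q=np.array([plane(c,p[0],28,True)[:2] for p in k],np.float32); print(cen(k),cv2.minAreaRect(q))
E
```

```text
23.0167 [505.  121.2 164.1] [180.    0.  146.4]
loupe pred [243.3  97.1]
34 [244.1  95.8] ((429.64300537109375, 158.8221435546875), (28.88283920288086, 28.446338653564453), 55.90675735473633)
17 [244.1  95.8] ((428.9830322265625, 158.55438232421875), (30.686174392700195, 30.222410202026367), 55.90669631958008)
(array([428.9, 158.3,   9. ]), np.float64(0.21844292040191066))
tin pred [414.8 192.5]
[409.8 190.8] ((605.1065063476562, 255.85324096679688), (55.26716995239258, 50.39793395996094), 36.39701461791992)
```

View pics/w11.png

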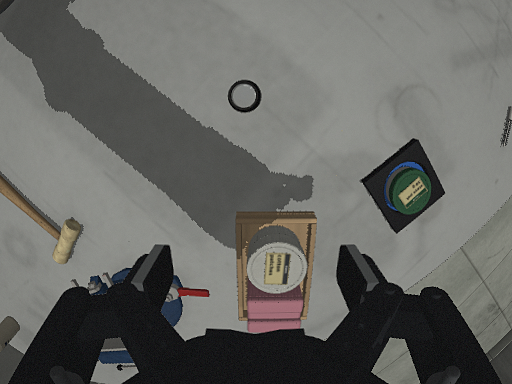

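w11 shows the loupe upright at (244,96), the tin in the wide recess at (410,190), and the pot and brick in the tray. The loupe is at (429.4, 158.7).

Emit:
play_rows(
  targets=[
    {"dx":-3,"dy":1.5,"dz":-1,"twist":0,"jaw":1},
    {"dx":-6,"dy":3,"dz":-4,"twist":0,"jaw":1},
    {"dx":-7.5,"dy":3.9,"dz":-7,"twist":0,"jaw":1},
    {"dx":-7.5,"dy":3.9,"dz":-10,"twist":0,"jaw":1},
    {"dx":-7.5,"dy":3.9,"dz":-12.5,"twist":0,"jaw":1},
    {"dx":-7.5,"dy":3.9,"dz":-14.5,"twist":0,"jaw":1},
    {"dx":-7.5,"dy":3.9,"dz":-15.2,"twist":0,"jaw":1},
    {"dx":-7.5,"dy":3.9,"dz":-15.2,"twist":0,"jaw":1},
    {"dx":-7.5,"dy":3.9,"dz":-15.2,"twist":0,"jaw":1},
    {"dx":-7.5,"dy":3.9,"dz":-15.2,"twist":0,"jaw":1},
  ],
)

```text
time: 23.85
tool_pos: [430.6, 159.4, 13.3]
eef_rot: [179.9, 0.0, 146.3]
force: [0.5, -0.3, 0.4]
width: 85.5
finger_force: 0.0
```

Emit:
play_rows(
  targets=[
    {"dx":0,"dy":0,"dz":0,"twist":0,"jaw":-1},
    {"dx":0,"dy":0,"dz":0,"twist":0,"jaw":-1},
    {"dx":0,"dy":0,"dz":0,"twist":0,"jaw":-1},
    {"dx":0,"dy":0,"dz":0,"twist":0,"jaw":-1},
    {"dx":0,"dy":0,"dz":0,"twist":0,"jaw":-1},
    {"dx":0,"dy":0,"dz":0,"twist":0,"jaw":-1},
    {"dx":0,"dy":0,"dz":0,"twist":0,"jaw":-1},
    {"dx":0,"dy":0,"dz":0,"twist":0,"jaw":-1},
    {"dx":0,"dy":0,"dz":0,"twist":0,"jaw":-1},
    {"dx":0,"dy":0,"dz":0,"twist":0,"jaw":-1},
    {"dx":0,"dy":0,"dz":0,"twist":0,"jaw":-1},
    {"dx":0,"dy":0,"dz":0,"twist":0,"jaw":-1},
  ],
)

```text
time: 24.85
tool_pos: [429.8, 159.1, 13.0]
eef_rot: [180.0, -0.0, 146.2]
force: [-1.5, -1.9, 10.4]
width: 27.8
finger_force: 58.6
```

Emit:
play_rows(
  targets=[
    {"dx":0,"dy":0,"dz":2,"twist":0,"jaw":-1},
    {"dx":0,"dy":0,"dz":6,"twist":0,"jaw":-1},
    {"dx":1,"dy":0,"dz":10,"twist":0,"jaw":-1},
    {"dx":3,"dy":-1,"dz":14,"twist":0,"jaw":-1},
    {"dx":5,"dy":-3,"dz":18,"twist":0,"jaw":-1},
    {"dx":6,"dy":-6,"dz":21,"twist":0,"jaw":-1},
    {"dx":7,"dy":-10,"dz":21,"twist":0,"jaw":-1},
    {"dx":8,"dy":-14,"dz":21,"twist":0,"jaw":-1},
    {"dx":10,"dy":-18,"dz":21,"twist":0,"jaw":-1},
    {"dx":12,"dy":-22,"dz":21,"twist":0,"jaw":-1},
    {"dx":14,"dy":-26,"dz":21,"twist":0,"jaw":-1},
    {"dx":15,"dy":-30,"dz":21,"twist":0,"jaw":-1},
    {"dx":16,"dy":-34,"dz":21,"twist":0,"jaw":-1},
    {"dx":17,"dy":-38,"dz":19,"twist":0,"jaw":-1},
    {"dx":17,"dy":-40,"dz":18,"twist":0,"jaw":-1},
    {"dx":17,"dy":-40,"dz":18,"twist":0,"jaw":-1},
    {"dx":17,"dy":-40,"dz":18,"twist":0,"jaw":-1},
    {"dx":17,"dy":-40,"dz":18,"twist":0,"jaw":-1},
    {"dx":17,"dy":-40,"dz":18,"twist":0,"jaw":-1},
    {"dx":17,"dy":-40,"dz":18,"twist":0,"jaw":-1},
  ],
)

```text
time: 26.52
tool_pos: [600.2, -239.1, 192.8]
eef_rot: [179.9, 0.0, 146.4]
force: [-1.0, 0.3, -0.7]
width: 27.2
finger_force: 59.7
```

```bash
python3 - <<'E'
from h import *; import pickle
np.set_printoptions(precision=1,suppress=True)
read_camera("top");c=read_camera("wrist"); T=read_camera("top"); s=observe(); pickle.dump((c,s),open("v12.pkl","wb")); print(s["time"],s["tool_pos"],s["eef_rot"],s["width"],s["joint_pos"]); cv2.imwrite("pics/w12.png",c["image"])
u=projfish(c,(578.5,-274,4)); print(u)
for k in blobs(c["image"],"blue",100,(max(0,int(u[0])-60),max(0,int(u[1])-60),120,120))[:2]:
    q=np.array([plane(c,p[0],4,True)[:2] for p in k],np.float32); print(cen(k),cv2.minAreaRect(q),cv2.fitEllipse(q))
    print(tri(ray(c,cen(k),True),ray(T,(340.1,193.))))
E
```

```text
26.6667 [ 600.1 -239.8  192.8] [180.    0.  146.4] 27.170329430198198 [ -3.5  28.7  27.6  97.  -15.2  58.1  85.7]
[219.7 171.6]
[218.8 171.5] ((578.0736694335938, -274.9625549316406), (41.92411422729492, 41.44085693359375), 55.752525329589844) ((577.987060546875, -275.1064453125), (41.45828628540039, 42.130496978759766), 110.94815063476562)
(array([ 578.7, -275.2,   -2. ]), np.float64(2.0299914845471023))
```

View pics/w12.png

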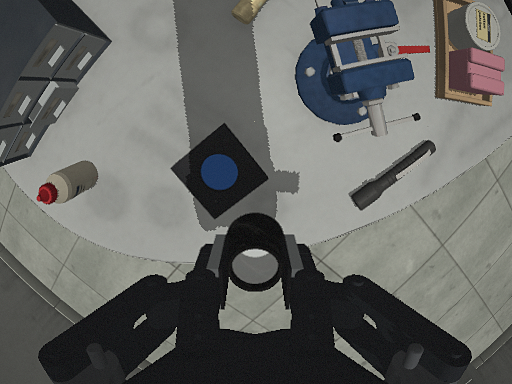

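w12 shows the loupe gripped upright at (254,255), with the narrow nest's disc at (219,172). The torch (395,175) and oil bottle (68,182) are well clear.

Emit:
play_rows(
  targets=[
    {"dx":-1,"dy":-1.5,"dz":-2,"twist":0,"jaw":-1},
    {"dx":-2,"dy":-3,"dz":-5,"twist":0,"jaw":-1},
    {"dx":-2.1,"dy":-3.4,"dz":-9,"twist":0,"jaw":-1},
    {"dx":-2.1,"dy":-3.4,"dz":-12,"twist":0,"jaw":-1},
    {"dx":-2.1,"dy":-3.4,"dz":-14.5,"twist":0,"jaw":-1},
    {"dx":-2.1,"dy":-3.4,"dz":-14.7,"twist":0,"jaw":-1},
    {"dx":-2.1,"dy":-3.4,"dz":-14.7,"twist":0,"jaw":-1},
    {"dx":-2.1,"dy":-3.4,"dz":-14.7,"twist":0,"jaw":-1},
    {"dx":-2.1,"dy":-3.4,"dz":-14.7,"twist":0,"jaw":-1},
  ],
)

```text
time: 27.42
tool_pos: [580.2, -275.6, 47.6]
eef_rot: [180.0, 0.2, 146.3]
force: [-0.5, 0.2, -0.7]
width: 26.5
finger_force: 59.7
```

Emit:
play_rows(
  targets=[
    {"dx":-0.1,"dy":0.05,"dz":-1,"twist":0,"jaw":-1},
    {"dx":-0.1,"dy":0.05,"dz":-2,"twist":0,"jaw":-1},
    {"dx":-0.1,"dy":0.05,"dz":-2.7,"twist":0,"jaw":-1},
    {"dx":-0.1,"dy":0.05,"dz":-3.1,"twist":0,"jaw":-1},
    {"dx":-0.1,"dy":0.05,"dz":-3.1,"twist":0,"jaw":-1},
    {"dx":-0.1,"dy":0.05,"dz":-3.1,"twist":0,"jaw":-1},
    {"dx":-0.1,"dy":0.05,"dz":-3.1,"twist":0,"jaw":-1},
  ],
)

```text
time: 28.0
tool_pos: [577.6, -274.2, 17.0]
eef_rot: [179.9, -0.1, 146.2]
force: [-8.5, 6.5, 29.8]
width: 27.6
finger_force: 64.0
```

Emit:
play_rows(
  targets=[
    {"dx":0,"dy":0,"dz":0.1,"twist":0,"jaw":-1},
    {"dx":0,"dy":0,"dz":0.15,"twist":0,"jaw":-1},
    {"dx":0,"dy":0,"dz":0.15,"twist":0,"jaw":-1},
    {"dx":0,"dy":0,"dz":0.15,"twist":0,"jaw":-1},
  ],
)

```text
time: 28.33
tool_pos: [577.5, -274.2, 17.1]
eef_rot: [179.9, -0.0, 146.3]
force: [-7.2, 3.7, 16.1]
width: 27.1
finger_force: 62.2
```

```bash
python3 - <<'E'
from h import *; import pickle
np.set_printoptions(precision=1,suppress=True)
c=read_camera("wrist"); s=observe(); print(s["tool_pos"],s["force"]); cv2.imwrite("pics/w13.png",c["image"])
E
```

```text
[ 577.5 -274.2   17.1] [-4.3  4.5 16.8]
```

View pics/w13.png

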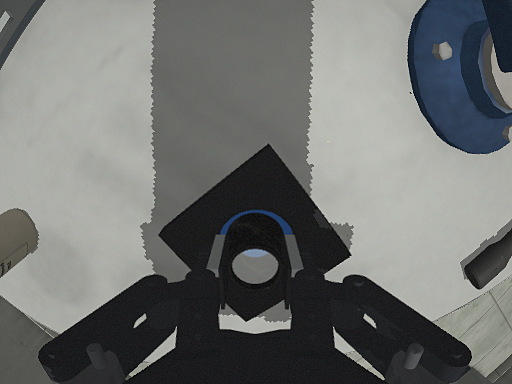

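w13 shows the loupe inside the recess with a rim of blue floor around its far side (255,215). The height matches the floor, so I release it.

Emit:
play_rows(
  targets=[
    {"dx":0,"dy":0,"dz":0.1,"twist":0,"jaw":1},
    {"dx":0,"dy":0,"dz":0.1,"twist":0,"jaw":1},
    {"dx":0,"dy":0,"dz":0.1,"twist":0,"jaw":1},
    {"dx":0,"dy":0,"dz":0.1,"twist":0,"jaw":1},
    {"dx":0,"dy":0,"dz":0.1,"twist":0,"jaw":1},
    {"dx":0,"dy":0,"dz":0.1,"twist":0,"jaw":1},
    {"dx":0,"dy":0,"dz":0.1,"twist":0,"jaw":1},
    {"dx":0,"dy":0,"dz":0.1,"twist":0,"jaw":1},
    {"dx":0,"dy":0,"dz":2,"twist":0,"jaw":1},
    {"dx":0,"dy":0,"dz":5,"twist":0,"jaw":1},
    {"dx":0,"dy":0,"dz":9,"twist":0,"jaw":1},
    {"dx":0,"dy":0,"dz":13,"twist":0,"jaw":1},
    {"dx":2,"dy":6,"dz":17,"twist":0,"jaw":1},
    {"dx":5,"dy":10,"dz":21,"twist":0,"jaw":1},
    {"dx":5,"dy":15,"dz":25,"twist":0,"jaw":1},
    {"dx":5,"dy":20,"dz":25,"twist":0,"jaw":1},
    {"dx":5,"dy":20,"dz":25,"twist":0,"jaw":1},
    {"dx":5,"dy":20,"dz":25,"twist":0,"jaw":1},
    {"dx":5,"dy":20,"dz":25,"twist":0,"jaw":1},
    {"dx":5,"dy":20,"dz":25,"twist":0,"jaw":1},
  ],
)

```text
time: 30.05
tool_pos: [628.5, -71.6, 266.5]
eef_rot: [179.9, 0.0, 146.5]
force: [-0.1, -0.9, 0.1]
width: 85.4
finger_force: 0.0
```

```bash
python3 - <<'E'
from h import *; import pickle
np.set_printoptions(precision=1,suppress=True)
read_camera("top");c=read_camera("wrist"); s=observe(); print(s["time"],s["tool_pos"],s["force"],s["width"])
im=c["image"]; print([projfish(c,p) for p in ((578,-275,4),(608,79,22),(609,260,28),(586,93,51))])
b=blobs(im,"pink",100); q=np.array([plane(c,p[0],59,True)[:2] for p in np.vstack(b)],np.float32) if b else None
if b: print("brick",cv2.minAreaRect(q))
cv2.imwrite("pics/w14.png",cv2.resize(im,(800,600)))
E
```

```text
30.15 [627.1 -75.5 265.5] [ 0.4 -0.4  0.4] 85.52200158625415
[array([128.7, 205.6]), array([344.3,  87.2]), array([441.2,  32.1]), array([351. ,  65.5])]
brick ((633.6822509765625, 58.018714904785156), (59.93497848510742, 46.986778259277344), 56.25376892089844)
```

View pics/w14.png

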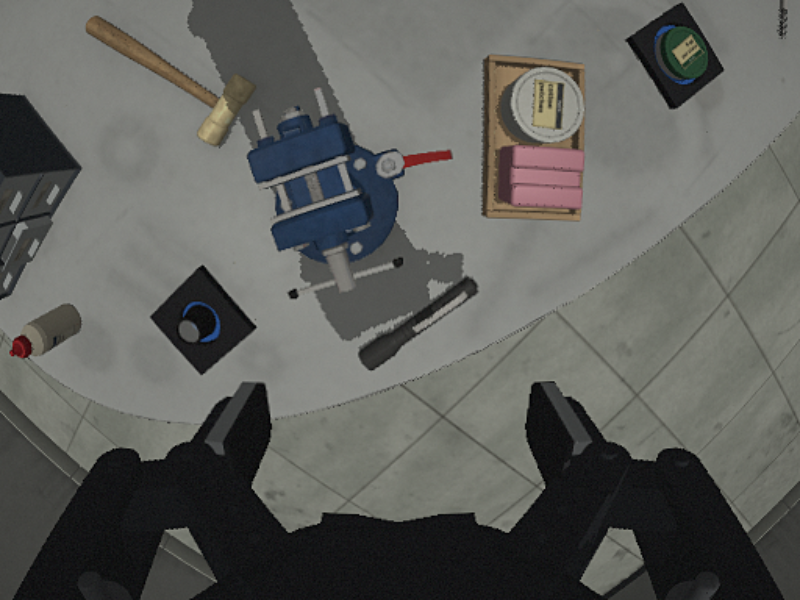

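The final view shows the pot on its disc (545,105) with the brick seated beside it at (545,178), at tray x of about +33. The tin is in the wide recess (685,50) and the loupe upright in the narrow one (200,325). The torch and bottle are where they stood.

```bash
python3 -c "
from rig import close_job; print(close_job())"
```

```text
the job is handed in; nothing more can be done
None
```

The job is handed in at about 30 s of the 112 s allowed: the pot stands on the blue disc with the brick set beside it afterwards, the tin is in the wide nest, the loupe is in the narrow nest, and the torch and oil bottle were not touched. No verdict came back.

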